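# Tip the tea box over and push it home

### The job

The tea box stands on its end in front of the wooden bay. Using only pushes with the fingers, tip it over towards the bay so that it lies flat on its bottom with its lid up, then push it along the table into the bay until its far end rests against the back wall. Never pick the box up, and leave the mug, the tin and the spice jar where they are.

Things in the scene. Friction and masses are not known exactly. Their poses are not given: they have to be found in the camera images.
- tea_box: Dark blue cardboard tea box, loose closed block, 0.14 to 0.28 kg, 70 (x) x 130 (y) x 74 mm (z, bottom to lid). Origin: centre of its bottom face; +z from bottom to lid, +y along its length. At the start it stands on its -y end (130 mm tall, +y up), 23 to 58 mm too far from the bay's lips to hit them in falling; the lid face looks away from the bay to within 7 degrees.
- tea_box_mid (a point): Middle of the tea box, 37 mm above its bottom; axes as the box's. 65 mm above the table while the box stands, 37 mm when it lies lid up. Pushed on the lid face near the upper end (100 mm up or more) towards the bay, the box pivots on its lower edge and past about 30 degrees falls by itself; pushed low it slides. Lying, it points at the bay and slides when its end is pushed.
- tea_bay: Low wooden bay fixed to the table: two side walls and a back wall, 45 mm high, 10 mm thick, no floor (the table goes on inside), open at the front. Origin: on the table, in the middle of the inside; +x points from the mouth to the back wall, z up. Inside 100 mm wide (y -50 to +50 mm), 110 mm deep (x -55 to +55 mm). Before the mouth the side walls flare out (inner faces to x = -87, y = +-68 mm).
- tea_bay_back (a point): Foot of the back wall's inner face, on the bay's midline (bay x = +55 mm, y = 0), at table height; axes as the bay's. The 130 mm long tea box goes in lengthwise and rests against this wall; fully home its near end sticks out 20 mm from the 110 mm deep bay and its middle is at bay x = -10 mm.
- mug: White spotted mug, 91 mm high, 82 mm across, with a handle; origin at the centre of its underside. A bystander behind the bay's back wall; leave it alone.
- tin: Small round food tin, 58 mm across, 72 mm high; origin at the centre of its underside. A bystander beside the bay, about 150 mm from its midline on the bay's -y side; leave it alone.
- jar: Spice jar with a screw cap, 45 mm across, 97 mm high; origin at the centre of its underside. A bystander about 160 mm from the bay's midline on its -y side; leave it alone.

How it is judged:
By the outcome, as a careful person would: the job done as asked, in the order asked, and still so for the second after the job is handed in, with the robot touching nothing.
It also fails if it takes over 51 s, if anything falls off the work surface, if the arm or the gripper's body presses on something with over 40 N, if the wrist force passes 120 N, or if a joint passes its speed limit or range.

### The arm

A 7-joint arm with a two-finger parallel gripper is mounted at the origin on a cart in front of the work surface, level with it; the furniture and walls round the work are solid. World frame = base frame: x ahead of the robot, y to its left, z up, the work surface at z = 0. Lengths are in mm, angles in rad, forces in N, time in s.
With the tool pointing down it reaches from about 400 to 875 mm from the base axis. Payload 4.4 kg.
Tool frame: the origin (TCP) lies on the centre line of the jaws, within the pads' length; the fingertips stand 11 mm ahead of it and the grasp point (between the pads) lies 8 mm behind it (ctrl.tips_ahead is the distance from the TCP to the fingertips, in mm); z points along the fingers, y is the line along which they close (so a half turn about z gives the same grasp; the last joint's range is limited). The gripper opens to 85 mm and grips with 20 to 120 N. Pads are 22 mm wide; open, the fingers measure 114 mm over their backs; the gripper's body (76 mm by 85 mm) begins 54 mm behind the grasp point. The pads swing forward as they close: fully open they stand 13 mm farther back than shut.
Start: joints at [-1.196, 0.628, 0.038, 1.517, -0.027, 0.996, -0.02], TCP at [277.31, 587.892, 242.313] pointing down, gripper open.
Joint ranges: [-3.06, 3.06], [-0.37, 2.12], [-1.25, 1.32], [0.18, 2.47], [-1.1, 4.24], [0.23, 1.98], [-2.94, 2.94]. Speed limits (rad/s): [2.57, 2.57, 3.14, 3.14, 3.14, 3.14, 3.14].

### API

Orientations are given as [roll, pitch, yaw] about the fixed x, y, z axes, in that order (R = Rz(yaw) Ry(pitch) Rx(roll)).
In Python, from cell import ctrl, eyes, job gives the robot as it stands. The module is installed in compiled form; this text tells all that it offers.
- The arm moves only by the tool carry_out, never from a script. Its argument "moves" is a list of rows, each an object of numbers: "tx", "ty", "tz": the shift along the tool's x, y, z as a fraction of full scale; "twist": the turn about the tool's z as a fraction of full scale; "fingers": the opening, from 0 (shut) to 1 (fully open). In form: [{"tx": .., "ty": .., "tz": .., "twist": .., "fingers": ..}, ...]. A call has 1 to 12 rows; each row shifts and turns the commanded pose from where the row before left it, along the tool's axes as they then stand; what a row does not reach is not made up. Full scale, the value 1, is 0.3 m for a shift and pi rad for a turn. A row lasts 1/8 s, in which the tool goes at most 62.5 mm and 10.7 degrees, less where a joint would pass 70% of its speed; a pose out of reach is approached as far as the arm can. A call with a number of a shift or a turn outside -1 to 1 is refused whole. A call with a gripper value outside its range is refused whole. The fingers move at their own pace and stop on an object; the grip force is fixed at half the most. Time passes only in rows, so rows that do not move let the fingers close. It gives the time, the measured TCP pose, the force, the opening and the grip force at its end, in the units of the state.
- ctrl.read_state(): the state, without advancing time (a new reading comes with each control period).
- eyes.get_image(name): name is "scene" or "top" or "wrist"; returns a dict with "color" (480x640x3 uint8, blue, green, red), "fovy" (degrees; the focal length in pixels is half the picture's height over the tangent of half this angle, whatever the lens; pixels are square), "cx", "cy" (the principal point, pixels), "k1" (the pictures are not rectified: a ray, as slopes to the right and down, at radius r is drawn at 1 + k1 r^2 times it, then the intrinsics apply), "world_from_camera" (4x4, takes a point from camera to world coordinates). Camera axes: x right, y up, looking along -z (the intrinsics and any distortion apply to the point x, -y, -z); pixel columns grow to the right and rows downward; lengths in mm; the calibration is good to about 2 mm. A picture is of the moment at which its call begins. There is no depth.
- job.finish_job(): hands the job in; it is judged then, once.
The state is a dict: "clock": time; "qpos": joint angles; "qd": joint speeds; "tau": joint torques, N m; "eef_pos": TCP position; "tool_rot": TCP orientation; "force": force on the tool from outside, world axes, zero at the start; "torque": the same for the moment, N m; "width": finger opening in mm; "gripper_force": force on a finger pad.
Only numpy, scipy, OpenCV 4.12 (cv2) and the standard library are available. Lean on these libraries where they do the work, as an engineer would, in place of code of your own. Each camera call takes 0.05 s, during which the arm holds its last target. There are 200 camera calls.

## Working session

There is one attempt and no reset: what is moved stays moved. The work goes in short steps, Python scripts to look and compute and a tool call to move; the robot and the scene stay as the last step left them, time stands still between calls to the robot, and variables do not carry over. Pictures are saved under pics/ and viewed, at most 10 in all, crops included, and the job is handed in when it is done.

Besides the shell and the picture viewer there is one more tool, called after "Request:" by a JSON object that holds its "api" and its "payload". carry_out: Moves the arm, as the interface text tells. Its arguments: {"type":"object","properties":{"moves":{"type":"array","items":{"type":"object","properties":{"tx":{"type":"number","minimum":-1,"maximum":1},"ty":{"type":"number","minimum":-1,"maximum":1},"tz":{"type":"number","minimum":-1,"maximum":1},"twist":{"type":"number","minimum":-1,"maximum":1},"fingers":{"type":"number"}}}}},"required":["moves"]}

```bash
mkdir -p pics
cat > h.py <<'E'
import numpy as np, cv2
from cell import ctrl, eyes, job
def cast(im,u,v,z=0.):
    f=240/np.tan(np.radians(im["fovy"])/2)
    d=np.array([(u-im["cx"])/f,(v-im["cy"])/f]); s=d.copy()
    for _ in range(20): s=d/(1+im["k1"]*(s@s))
    T=np.array(im["world_from_camera"]); r=T[:3,:3]@np.array([s[0],-s[1],-1]); o=T[:3,3]
    return o+r*(z-o[2])/r[2]
def proj(im,p):
    f=240/np.tan(np.radians(im["fovy"])/2); T=np.array(im["world_from_camera"])
    c=T[:3,:3].T@(np.array(p)-T[:3,3]); s=np.array([c[0],-c[1]])/-c[2]
    s=s*(1+im["k1"]*(s@s)); return s[0]*f+im["cx"],s[1]*f+im["cy"]
E
python3 - <<'E'
from h import *
for n in("scene","top"):
    im=eyes.get_image(n); cv2.imwrite(f"pics/{n}0.png",im["color"]); print(n,im["fovy"],im["cx"],im["cy"],im["k1"],np.round(im["world_from_camera"],3).tolist())
s=ctrl.read_state(); print(s)
E
```

```text
scene 42.94103186622563 315.1633541394892 238.5525134800711 0.0020951937167143597 [[0.779, 0.313, -0.543, -166.982], [-0.626, 0.384, -0.679, -930.784], [-0.004, 0.869, 0.495, 729.207], [0.0, 0.0, 0.0, 1.0]]
top 57.89583351601133 318.04370307632064 242.54365259638445 0.008495619171339761 [[-0.003, 0.988, -0.156, 430.963], [-1.0, -0.001, 0.016, 12.639], [0.016, 0.156, 0.988, 904.113], [0.0, 0.0, 0.0, 1.0]]
{'clock': 0.1, 'qpos': array([-1.19580235,  0.62925413,  0.03847547,  1.51824646, -0.02698581,
        0.99630683, -0.02001189]), 'qd': array([ 0.00042704, -0.00099896,  0.00095131, -0.00149091, -0.00129814,
       -0.0008136 , -0.00030507]), 'tau': array([ 4.02873207e-03, -5.64532042e+01,  1.23024892e+00, -1.93972188e+01,
        1.10810436e-02,  5.40818553e-03, -1.08274281e-05]), 'eef_pos': array([277.09212737, 587.39171413, 241.48816356]), 'tool_rot': array([-3.13989728e+00,  4.66570878e-05,  2.70077019e+00]), 'force': array([-0.11796765, -0.2608466 , -0.30824382]), 'torque': array([-0.02638957, -0.05298243,  0.01725583]), 'gripper_force': 0.0, 'width': 85.17285927175698}
```

View pics/top0.png

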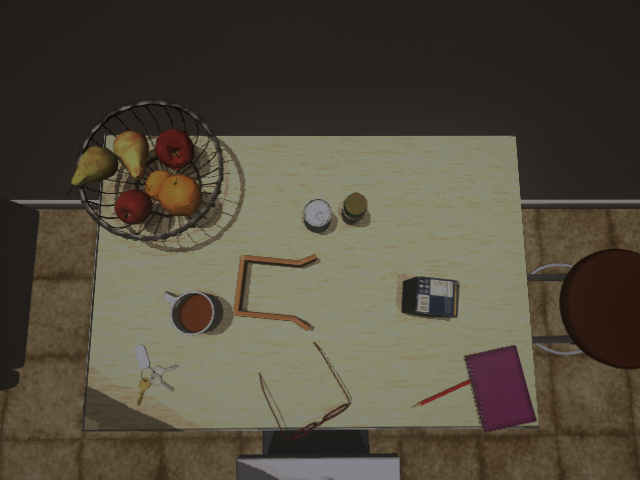

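View pics/scene0.png

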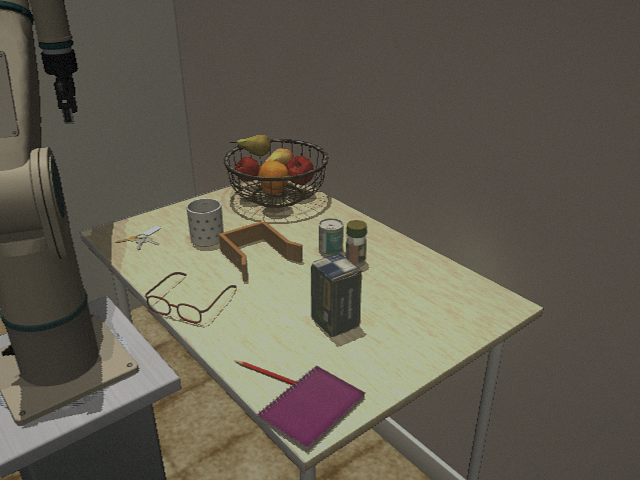

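Run:
```python
import cv2
a=cv2.imread("pics/top0.png")
b=cv2.resize(a[262:332,388:478],None,fx=6,fy=6,interpolation=cv2.INTER_CUBIC)
c=cv2.resize(a[245:335,225:325],None,fx=5,fy=5,interpolation=cv2.INTER_CUBIC)
b=cv2.copyMakeBorder(cv2.convertScaleAbs(b,alpha=1.8),0,0,0,0,0)
cv2.imwrite("pics/c1.png",b); cv2.imwrite("pics/c2.png",c)
```

```text
(no output)
```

View pics/c1.png

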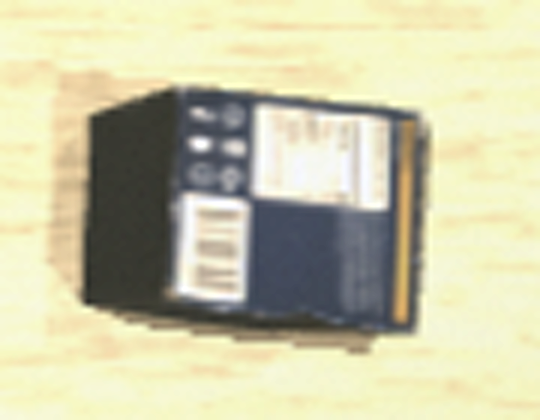

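View pics/c2.png

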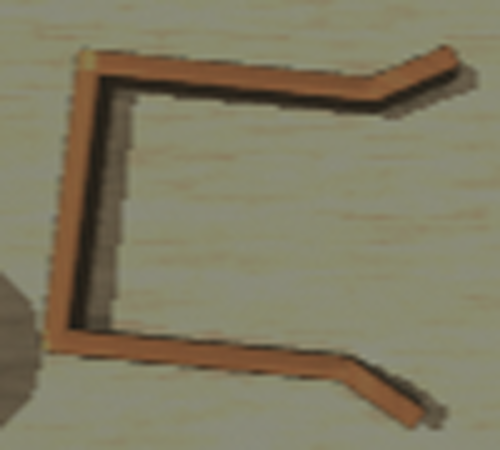

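Run:
```python
from h import *
im=eyes.get_image("top")
g=lambda p,o,k,z:[np.round(cast(im,o[0]+(x-.0)/k,o[1]+y/k,z)[:2],1) for x,y in p]
B=g([(180,88),(428,112),(412,333),(166,298)],(387.6,261.6),6,130)
F=g([(88,115),(84,303)],(387.6,261.6),6,0)
Y=g([(100,78),(72,328),(350,357),(372,99)],(224.6,244.6),5,45)
print("box top",B,np.mean(B,0),"foot",F);print("bay",Y)
b=(Y[0]+Y[1])/2; m=(Y[2]+Y[3])/2; d=(b-m)/np.linalg.norm(b-m); print("back",b,"mouth",m,"dir",d,np.degrees(np.arctan2(d[1],d[0])), np.linalg.norm(b-m),np.linalg.norm(Y[0]-Y[1]))
w=Y[0]-Y[1];print("backwall normal",np.degrees(np.arctan2(w[1],w[0]))+90)
for e in (B[0]-B[1],B[3]-B[2]): print(np.degrees(np.arctan2(e[1],e[0])))
c=np.mean(B,0)-b; n=np.array([-d[1],d[0]]); print("box in bay rel back",c@d,c@n)
```

```text
box top [array([ 492.3, -177.9]), array([ 485.1, -251.8]), array([ 420.1, -243.5]), array([ 430.5, -171.3])] [ 457.    -211.125] foot [array([ 493.3, -177.4]), array([ 428.8, -173.8])]
bay [array([531.6, 144.8]), array([433.6, 153.4]), array([422.,  45.]), array([523.1,  36.8])]
back [482.6 149.1] mouth [472.55  40.9 ] dir [0.09248545 0.99571404] 84.69339037174578 108.66573747046492 98.3766232394668
backwall normal 84.98485050932771
84.43529502360171
81.80324884359099
box in bay rel back -361.0487161205123 -7.8252931401778945
```

Request:
{"api": "carry_out", "payload": {"moves": [{"twist": 0.0486, "fingers": 0.3}, {"twist": 0.0486, "fingers": 0.3}, {"twist": 0.0486, "fingers": 0.3}, {"twist": 0.0486, "fingers": 0.3}, {"twist": 0.0486, "fingers": 0.3}, {"twist": 0.0486, "fingers": 0.3}, {"twist": 0.0486, "fingers": 0.3}, {"twist": 0.0486, "fingers": 0.3}, {"fingers": 0.3}]}}

```text
validation failed for argument at $.mo...
```

Request:
{"api": "carry_out", "payload": {"moves": [{"tx": 0, "ty": 0, "tz": 0, "twist": 0.0486, "fingers": 0.3}, {"tx": 0, "ty": 0, "tz": 0, "twist": 0.0486, "fingers": 0.3}, {"tx": 0, "ty": 0, "tz": 0, "twist": 0.0486, "fingers": 0.3}, {"tx": 0, "ty": 0, "tz": 0, "twist": 0.0486, "fingers": 0.3}, {"tx": 0, "ty": 0, "tz": 0, "twist": 0.0486, "fingers": 0.3}, {"tx": 0, "ty": 0, "tz": 0, "twist": 0.0486, "fingers": 0.3}, {"tx": 0, "ty": 0, "tz": 0, "twist": 0.0486, "fingers": 0.3}, {"tx": 0, "ty": 0, "tz": 0, "twist": 0.0486, "fingers": 0.3}, {"tx": 0, "ty": 0, "tz": 0, "twist": 0, "fingers": 0.3}]}}

```text
clock: 1.27
eef_pos: [277.0, 587.8, 241.9]
tool_rot: [3.142, 0.001, 1.481]
force: [-0.2, -0.1, -0.3]
width: 25.9
gripper_force: 0.0
```

Turned to yaw 1.481. Now travel.

Request:
{"api": "carry_out", "payload": {"moves": [{"tx": -0.1, "ty": 0.12, "tz": 0, "twist": 0, "fingers": 0.3}, {"tx": -0.1, "ty": 0.12, "tz": 0, "twist": 0, "fingers": 0.3}, {"tx": -0.1, "ty": 0.12, "tz": 0, "twist": 0, "fingers": 0.3}, {"tx": -0.1, "ty": 0.12, "tz": 0, "twist": 0, "fingers": 0.3}, {"tx": -0.1, "ty": 0.12, "tz": 0, "twist": 0, "fingers": 0.3}, {"tx": -0.1, "ty": 0.12, "tz": 0, "twist": 0, "fingers": 0.3}, {"tx": -0.1, "ty": 0.12, "tz": 0, "twist": 0, "fingers": 0.3}, {"tx": -0.12, "ty": 0, "tz": 0, "twist": 0, "fingers": 0.3}, {"tx": -0.12, "ty": 0, "tz": 0, "twist": 0, "fingers": 0.3}, {"tx": -0.12, "ty": 0, "tz": 0, "twist": 0, "fingers": 0.3}, {"tx": -0.12, "ty": 0, "tz": 0, "twist": 0, "fingers": 0.3}, {"tx": -0.12, "ty": 0, "tz": 0, "twist": 0, "fingers": 0.3}]}}

```text
clock: 2.78
eef_pos: [492.4, 175.3, 242.3]
tool_rot: [3.141, -0.0, 1.483]
force: [0.4, -0.4, -0.3]
width: 25.7
gripper_force: 0.0
```

Request:
{"api": "carry_out", "payload": {"moves": [{"tx": -0.12, "ty": 0, "tz": 0, "twist": 0, "fingers": 0.3}, {"tx": -0.12, "ty": 0, "tz": 0, "twist": 0, "fingers": 0.3}, {"tx": -0.12, "ty": 0, "tz": 0, "twist": 0, "fingers": 0.3}, {"tx": -0.12, "ty": 0, "tz": 0, "twist": 0, "fingers": 0.3}, {"tx": -0.12, "ty": 0, "tz": 0, "twist": 0, "fingers": 0.3}, {"tx": -0.12, "ty": 0, "tz": 0, "twist": 0, "fingers": 0.3}, {"tx": -0.12, "ty": 0, "tz": 0, "twist": 0, "fingers": 0.3}, {"tx": -0.12, "ty": 0, "tz": 0, "twist": 0, "fingers": 0.3}, {"tx": -0.12, "ty": 0, "tz": 0, "twist": 0, "fingers": 0.3}, {"tx": -0.12, "ty": 0, "tz": 0, "twist": 0, "fingers": 0.3}, {"tx": -0.12, "ty": 0, "tz": 0, "twist": 0, "fingers": 0.3}, {"tx": 0, "ty": 0, "tz": 0, "twist": 0, "fingers": 0.3}]}}

```text
clock: 4.28
eef_pos: [455.7, -221.2, 242.5]
tool_rot: [3.141, 0.002, 1.477]
force: [0.0, 0.2, -0.3]
width: 25.7
gripper_force: 0.0
```

Request:
{"api": "carry_out", "payload": {"moves": [{"tx": -0.12, "ty": 0, "tz": 0, "twist": 0, "fingers": 0.3}, {"tx": -0.11, "ty": 0, "tz": 0, "twist": 0, "fingers": 0.3}, {"tx": 0, "ty": 0, "tz": 0, "twist": 0, "fingers": 0.3}, {"tx": 0, "ty": 0, "tz": 0.14, "twist": 0, "fingers": 0.3}, {"tx": 0, "ty": 0, "tz": 0.14, "twist": 0, "fingers": 0.3}, {"tx": 0, "ty": 0, "tz": 0.13, "twist": 0, "fingers": 0.3}, {"tx": 0, "ty": 0, "tz": 0, "twist": 0, "fingers": 0.3}]}}

```text
clock: 5.15
eef_pos: [448.9, -283.5, 117.1]
tool_rot: [-3.136, -0.004, 1.482]
force: [0.3, -0.8, -0.3]
width: 25.6
gripper_force: 0.0
```

Run:
```python
from h import *
im=eyes.get_image("scene"); cv2.imwrite("pics/s1.png",im["color"]); print(ctrl.tips_ahead)
```

```text
11.0
```

View pics/s1.png

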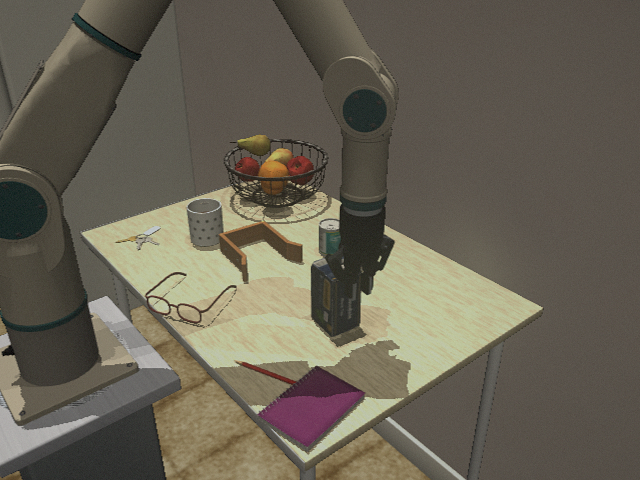

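Request:
{"api": "carry_out", "payload": {"moves": [{"tx": 0.03, "ty": 0, "tz": 0, "twist": 0, "fingers": 0.3}, {"tx": 0.03, "ty": 0, "tz": 0, "twist": 0, "fingers": 0.3}, {"tx": 0.03, "ty": 0, "tz": 0, "twist": 0, "fingers": 0.3}, {"tx": 0.03, "ty": 0, "tz": 0, "twist": 0, "fingers": 0.3}, {"tx": 0.03, "ty": 0, "tz": 0, "twist": 0, "fingers": 0.3}, {"tx": 0.03, "ty": 0, "tz": 0, "twist": 0, "fingers": 0.3}]}}

```text
clock: 5.95
eef_pos: [455.2, -232.2, 119.4]
tool_rot: [3.142, 0.0, 1.479]
force: [-0.8, -0.8, 0.8]
width: 25.5
gripper_force: 0.4
```

Run:
```python
from h import *
a=eyes.get_image("scene")["color"]; b=eyes.get_image("top")["color"]
cv2.imwrite("pics/s2.png",np.hstack([cv2.resize(a[180:380,230:430],(400,400)),cv2.resize(b[200:400,320:520],(400,400))]))
```

```text
(no output)
```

View pics/s2.png

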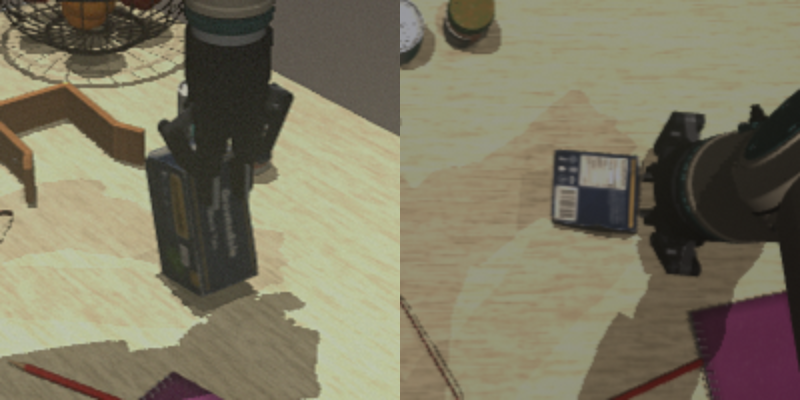

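Request:
{"api": "carry_out", "payload": {"moves": [{"tx": 0.03, "ty": 0, "tz": 0, "twist": 0, "fingers": 0.3}, {"tx": 0.03, "ty": 0, "tz": 0, "twist": 0, "fingers": 0.3}, {"tx": 0.03, "ty": 0, "tz": 0, "twist": 0, "fingers": 0.3}, {"tx": 0.03, "ty": 0, "tz": 0, "twist": 0, "fingers": 0.3}, {"tx": 0.03, "ty": 0, "tz": 0, "twist": 0, "fingers": 0.3}, {"tx": 0.03, "ty": 0, "tz": 0, "twist": 0, "fingers": 0.3}, {"tx": 0.02, "ty": 0, "tz": 0, "twist": 0, "fingers": 0.3}, {"tx": 0, "ty": 0, "tz": 0, "twist": 0, "fingers": 0.3}, {"tx": 0, "ty": 0, "tz": 0, "twist": 0, "fingers": 0.3}, {"tx": 0, "ty": 0, "tz": 0, "twist": 0, "fingers": 0.3}, {"tx": 0, "ty": 0, "tz": 0, "twist": 0, "fingers": 0.3}]}}

```text
clock: 7.42
eef_pos: [460.5, -173.3, 119.3]
tool_rot: [3.142, 0.0, 1.479]
force: [-0.5, 0.2, 0.5]
width: 25.5
gripper_force: 0.0
```

Run:
```python
from h import *
a=eyes.get_image("scene")["color"]; b=eyes.get_image("top")["color"]
cv2.imwrite("pics/s3.png",np.hstack([cv2.resize(a[180:380,200:400],(400,400)),cv2.resize(b[200:400,270:470],(400,400))]))
```

```text
(no output)
```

View pics/s3.png

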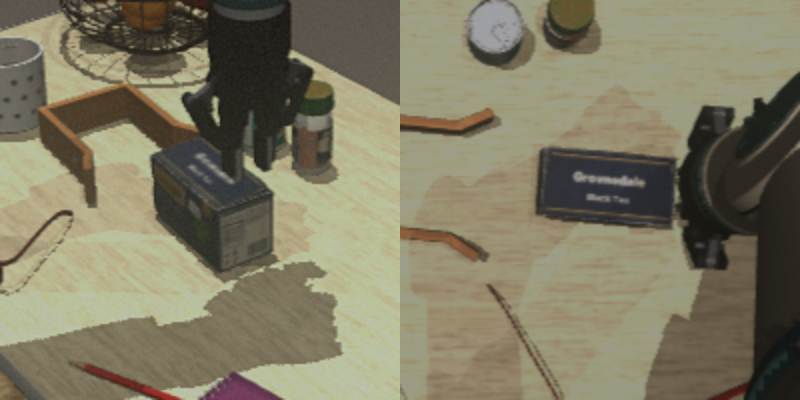

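Run:
```python
from h import *
im=eyes.get_image("top")
P=np.array([cast(im,270+(x-400)/2-.3,200+y/2-.3,74)[:2] for x,y in [(541,148),(675,156),(671,228),(538,214)]])
d=np.array([.0925,.9957]);n=np.array([.9957,-.0925])
print(P.round(1)); print("u",(P@d).round(1),"v",(P@n).round(1),P.mean(0)@n)
for e in (P[0]-P[1],P[3]-P[2]): print(np.degrees(np.arctan2(e[1],e[0])),np.linalg.norm(e))
```

```text
[[ 502.   -43. ]
 [ 494.1 -171.6]
 [ 426.  -165.3]
 [ 439.4  -39.5]]
u [   3.6 -125.1 -125.2    1.3] v [503.8 507.8 439.4 441.2] 473.04513085585836
86.48326204582173 128.76946904732148
83.9004199245319 126.5537143211535
```

Request:
{"api": "carry_out", "payload": {"moves": [{"tx": -0.08, "ty": 0, "tz": 0, "twist": 0, "fingers": 0.3}, {"tx": -0.08, "ty": 0, "tz": 0, "twist": 0, "fingers": 0.3}, {"tx": 0, "ty": -0.005, "tz": 0, "twist": 0, "fingers": 0.3}, {"tx": 0, "ty": 0, "tz": 0.09, "twist": 0, "fingers": 0.3}, {"tx": 0, "ty": 0, "tz": 0.09, "twist": 0, "fingers": 0.3}, {"tx": 0, "ty": 0, "tz": 0.09, "twist": 0, "fingers": 0.3}, {"tx": 0, "ty": 0, "tz": 0, "twist": 0, "fingers": 0.3}]}}

```text
clock: 8.45
eef_pos: [453.4, -218.9, 36.9]
tool_rot: [-3.138, -0.002, 1.48]
force: [-1.0, -0.5, 0.1]
width: 25.7
gripper_force: 0.0
```

Request:
{"api": "carry_out", "payload": {"moves": [{"tx": 0.05, "ty": 0, "tz": 0, "twist": 0, "fingers": 0.3}, {"tx": 0.03, "ty": 0, "tz": 0, "twist": 0, "fingers": 0.3}, {"tx": 0.03, "ty": 0, "tz": 0, "twist": 0, "fingers": 0.3}, {"tx": 0.03, "ty": 0, "tz": 0, "twist": 0, "fingers": 0.3}, {"tx": 0.03, "ty": 0, "tz": 0, "twist": 0, "fingers": 0.3}, {"tx": 0.03, "ty": 0, "tz": 0, "twist": 0, "fingers": 0.3}, {"tx": 0.03, "ty": 0, "tz": 0, "twist": 0, "fingers": 0.3}, {"tx": 0.03, "ty": 0, "tz": 0, "twist": 0, "fingers": 0.3}, {"tx": 0.03, "ty": 0, "tz": 0, "twist": 0, "fingers": 0.3}, {"tx": 0.03, "ty": 0, "tz": 0, "twist": 0, "fingers": 0.3}, {"tx": 0.03, "ty": 0, "tz": 0, "twist": 0, "fingers": 0.3}]}}

```text
clock: 9.82
eef_pos: [464.3, -115.5, 38.3]
tool_rot: [-3.141, -0.0, 1.479]
force: [-0.4, -2.2, 1.1]
width: 25.9
gripper_force: 0.0
```

Run:
```python
from h import *
a=eyes.get_image("scene")["color"]; b=eyes.get_image("top")["color"]
cv2.imwrite("pics/s4.png",np.hstack([cv2.resize(a[180:380,180:380],(400,400)),cv2.resize(b[200:400,220:420],(400,400))]))
```

```text
(no output)
```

View pics/s4.png

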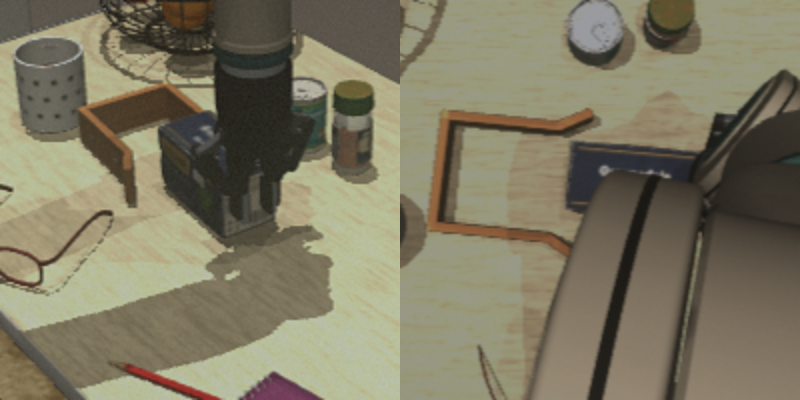

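Run:
```python
from h import *
im=eyes.get_image("top")
P=np.array([cast(im,220+(x-400)/2-.3,200+y/2-.3,74)[:2] for x,y in [(571,143),(566,208),(698,152)]])
d=np.array([.0925,.9957]);n=np.array([.9957,-.0925])
print("u",(P@d).round(1),"v",(P@n).round(1)); e=P[0]-P[2]; print(np.degrees(np.arctan2(e[1],e[0])))
```

```text
u [ 70.8  69.8 -51.2] v [502.5 440.7 504.9]
85.83978130987916
```

Request:
{"api": "carry_out", "payload": {"moves": [{"tx": 0.03, "ty": 0, "tz": 0, "twist": 0, "fingers": 0.3}, {"tx": 0.03, "ty": 0, "tz": 0, "twist": 0, "fingers": 0.3}, {"tx": 0.03, "ty": 0, "tz": 0, "twist": 0, "fingers": 0.3}, {"tx": 0.03, "ty": 0, "tz": 0, "twist": 0, "fingers": 0.3}, {"tx": 0.03, "ty": 0, "tz": 0, "twist": 0, "fingers": 0.3}, {"tx": 0.03, "ty": 0, "tz": 0, "twist": 0, "fingers": 0.3}, {"tx": 0.03, "ty": 0, "tz": 0, "twist": 0, "fingers": 0.3}, {"tx": 0.03, "ty": 0, "tz": 0, "twist": 0, "fingers": 0.3}, {"tx": 0.03, "ty": 0, "tz": 0, "twist": 0, "fingers": 0.3}, {"tx": 0.03, "ty": 0, "tz": 0, "twist": 0, "fingers": 0.3}, {"tx": 0.03, "ty": 0, "tz": 0, "twist": 0, "fingers": 0.3}, {"tx": 0.02, "ty": 0, "tz": 0, "twist": 0, "fingers": 0.3}]}}

```text
clock: 11.48
eef_pos: [473.9, -10.9, 38.3]
tool_rot: [-3.141, -0.0, 1.48]
force: [-0.7, -1.4, -0.5]
width: 25.4
gripper_force: 0.0
```

Request:
{"api": "carry_out", "payload": {"moves": [{"tx": 0.01, "ty": 0, "tz": 0, "twist": 0, "fingers": 0.3}, {"tx": 0.01, "ty": 0, "tz": 0, "twist": 0, "fingers": 0.3}, {"tx": 0.01, "ty": 0, "tz": 0, "twist": 0, "fingers": 0.3}]}}

```text
clock: 11.85
eef_pos: [474.7, -2.6, 38.3]
tool_rot: [-3.142, 0.0, 1.479]
force: [-0.0, -1.2, -1.1]
width: 25.8
gripper_force: 0.0
```

Request:
{"api": "carry_out", "payload": {"moves": [{"tx": 0.01, "ty": 0, "tz": 0, "twist": 0, "fingers": 0.3}, {"tx": 0.01, "ty": 0, "tz": 0, "twist": 0, "fingers": 0.3}, {"tx": 0, "ty": 0, "tz": 0, "twist": 0, "fingers": 0.3}]}}

```text
clock: 12.22
eef_pos: [475.3, 3.9, 38.3]
tool_rot: [-3.141, -0.0, 1.48]
force: [-0.8, -0.4, -0.5]
width: 26.0
gripper_force: 0.0
```

Request:
{"api": "carry_out", "payload": {"moves": [{"tx": 0.007, "ty": 0, "tz": 0, "twist": 0, "fingers": 0.3}, {"tx": 0, "ty": 0, "tz": 0, "twist": 0, "fingers": 0.3}]}}

```text
clock: 12.48
eef_pos: [475.4, 5.6, 38.3]
tool_rot: [-3.142, -0.0, 1.479]
force: [0.2, 0.4, 0.4]
width: 25.6
gripper_force: 0.0
```

Request:
{"api": "carry_out", "payload": {"moves": [{"tx": 0.007, "ty": 0, "tz": 0, "twist": 0, "fingers": 0.3}, {"tx": 0, "ty": 0, "tz": 0, "twist": 0, "fingers": 0.3}]}}

```text
clock: 12.72
eef_pos: [475.5, 7.3, 38.3]
tool_rot: [-3.142, 0.0, 1.479]
force: [0.6, -1.9, 0.8]
width: 25.9
gripper_force: 0.0
```

Request:
{"api": "carry_out", "payload": {"moves": [{"tx": 0.007, "ty": 0, "tz": 0, "twist": 0, "fingers": 0.3}, {"tx": 0, "ty": 0, "tz": 0, "twist": 0, "fingers": 0.3}]}}

```text
clock: 12.98
eef_pos: [475.3, 7.4, 38.4]
tool_rot: [-3.142, 0.003, 1.477]
force: [-2.3, -6.5, 2.3]
width: 25.7
gripper_force: 0.0
```

Request:
{"api": "carry_out", "payload": {"moves": [{"tx": 0.007, "ty": 0, "tz": 0, "twist": 0, "fingers": 0.3}, {"tx": 0, "ty": 0, "tz": 0, "twist": 0, "fingers": 0.3}]}}

```text
clock: 13.22
eef_pos: [474.9, 7.5, 38.4]
tool_rot: [-3.141, 0.005, 1.475]
force: [-3.5, -11.3, 2.6]
width: 25.5
gripper_force: 0.0
```

Request:
{"api": "carry_out", "payload": {"moves": [{"tx": 0.007, "ty": 0, "tz": 0, "twist": 0, "fingers": 0.3}, {"tx": 0, "ty": 0, "tz": 0, "twist": 0, "fingers": 0.3}]}}

```text
clock: 13.48
eef_pos: [474.7, 7.6, 38.4]
tool_rot: [-3.141, 0.007, 1.473]
force: [-4.7, -16.2, 4.3]
width: 25.4
gripper_force: 0.0
```

Firm stop at the predicted spot: against the back wall. Back off and check.

Request:
{"api": "carry_out", "payload": {"moves": [{"tx": -0.03, "ty": 0, "tz": 0, "twist": 0, "fingers": 0.3}, {"tx": -0.1, "ty": 0, "tz": 0, "twist": 0, "fingers": 0.3}, {"tx": -0.14, "ty": 0, "tz": 0, "twist": 0, "fingers": 0.3}, {"tx": -0.14, "ty": 0, "tz": -0.1, "twist": 0, "fingers": 0.3}, {"tx": -0.14, "ty": 0, "tz": -0.14, "twist": 0, "fingers": 0.3}, {"tx": -0.14, "ty": 0, "tz": -0.14, "twist": 0, "fingers": 0.3}, {"tx": -0.14, "ty": 0, "tz": -0.14, "twist": 0, "fingers": 0.3}, {"tx": 0, "ty": 0, "tz": 0, "twist": 0, "fingers": 0.3}]}}

```text
clock: 14.48
eef_pos: [455.0, -238.7, 197.7]
tool_rot: [3.134, 0.004, 1.475]
force: [1.6, 0.2, -0.3]
width: 26.0
gripper_force: 0.0
```

Run:
```python
from h import *
a=eyes.get_image("scene")["color"]; b=eyes.get_image("top")["color"]
cv2.imwrite("pics/s5.png",np.hstack([cv2.resize(a[170:320,180:330],(400,400)),cv2.resize(b[190:340,200:350],(400,400))]))
```

```text
(no output)
```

View pics/s5.png

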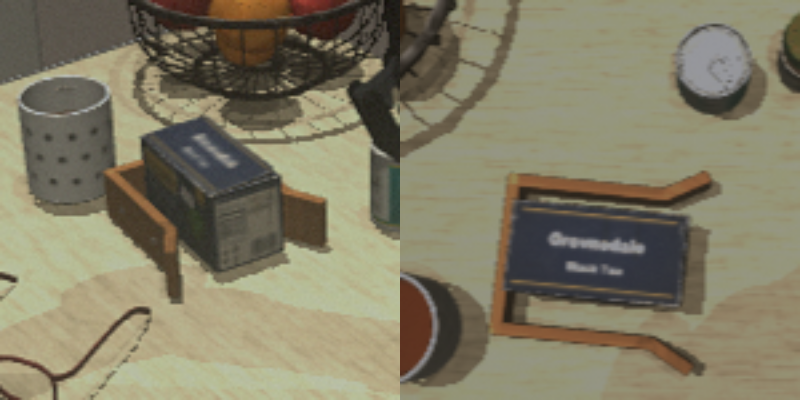

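The box lies lid up in the bay, with its far end (about 512,245 in the right crop) against the back wall. The bystanders are in place and the gripper is clear.

```bash
python3 -c "
from cell import job
print(job.finish_job())"
```

```text
the job is handed in; nothing more can be done
None
```

The tea box was tipped lid up and pushed into the bay until it stopped against the back wall, without touching the mug, tin or jar, and the job is handed in at about 14.6 s on the robot's clock.

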